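# Open the ratchet parcel clamp

## Task

The carton in the bench clamp is packed: open the clamp. With the fingertips press the ribbed release pad on top of the sliding jaw right down and, keeping it down, push the jaw along its bar away from the carton until it is fully back against the end stop; then take the hand away so that the pad springs up. Grasp or lift nothing, and leave the carton and everything else on the bench where it is.

Things in the scene. Friction and masses are not known exactly. Their poses are not given: they have to be found in the camera images.
- clamp: Fixed clamp, grey deck 200 x 420 x 12 mm; origin: centre of its underside, z up. +y runs along the bar in the opening direction, away from the carton (robot's left at yaw 0); +x away from the robot (yaw within 0.3 rad). Steel bar 20 mm wide at x = 65 mm, z 46 to 58 mm. Fence at the -y end: inner face y = -180 mm, 75 mm high. Carton stands between fence and jaw.
- jaw (a joint): Jaw slide, m: 0 tightest, grows to clamp +y, 0.150 fully open at the end stop. Aluminium plate 135 mm wide, 72 high, on a grey steel carriage 50 mm wide, 92 long. Friction 2.5 N plus 8 N per m/s. A ratchet, teeth 10 mm apart, blocks opening (after 10 mm play at most) unless the release pad is held down over 4 mm; towards the carton the jaw always slides, clicking.
- release (a joint): Travel of the release pad, m: 0 up, 0.009 pressed to its hard stop. It springs back: 2.4 N to start, 6 N fully down. At rest it reads 0, or up to 0.004 where the pawl rides on a tooth.
- release_top (a point): Centre of the top surface of the black ribbed release pad, a flat plate 40 mm (clamp x) by 56 mm (clamp y, along the bar), 78 mm above the bench when up. Rides on the jaw; moves with it and with the press. z up, axes parallel to the clamp's. Nothing stands above the pad; jaw plate and carriage on its -y side are lower than the pad when up.
- push_face (a point): On the upright push plate of the carriage, at the pad's +y end: its face that looks to clamp -y, 34 mm to +y of the pad's centre. 50 mm wide, 14 mm thick, rises to 108 mm above the bench (30 mm above the pad when up); the point is at 93 mm. A fingertip on the pad that moves to +y meets this face and pushes the jaw along.
- end_stop (a point): On the inner face (y = 190 mm in the clamp) of the dark end stop, on the bar's line, 62 mm above the bench; the stop is 68 mm high. The carriage's +y end (back of the push plate, 48 mm to +y of the pad's centre) rests against it when fully open.
- carton: Closed cardboard carton 110 x 120 x 85 mm (x, y, z), 0.4 kg, loose, standing on the clamp's deck between fence and jaw; origin at the centre of its underside. To stay where it is.
- label_roll: White paper roll, 60 mm diameter, 45 mm high, standing on the clamp's deck near the +y end, beyond the jaw plate's sweep; origin at the centre of its underside. To stay.
- marker: Marker pen 131 mm long, 14 mm thick, lying on the bench along the clamp's far (+x) edge; origin under its middle. To stay.
- small_box: Small cardboard box 90 x 70 x 60 mm on the bench; origin at the centre of its underside. To stay.
- mug: White mug, 80 mm diameter, 90 mm high, on the bench; origin at the centre of its underside. To stay.
- tape_roll: Roll of brown tape, 96 mm diameter, 48 mm high, lying flat on the bench; origin at the centre of its underside. To stay.

How it is judged:
By the outcome, as a careful person would: the job done as asked, in the order asked, and still so for the second after the job is handed in, with the robot touching nothing.
It also fails if it takes over 29 s, if anything falls off the work surface, if the arm or the gripper's body presses on something with over 40 N, if the wrist force passes 120 N, or if a joint passes its speed limit or range.

## Robot

A 6-joint arm with a two-finger parallel gripper is mounted at the origin on the work surface. World frame = base frame: x ahead of the robot, y to its left, z up, the work surface at z = 0. Lengths are in m, angles in rad, forces in N, time in s.
With the tool pointing down it reaches from about 0.25 to 0.775 m from the base axis. Payload 8.9 kg.
Tool frame: the origin (TCP) lies on the centre line of the jaws, within the pads' length; the fingertips stand 22 mm ahead of it and the grasp point (between the pads) lies 3 mm ahead of it; z points along the fingers, y is the line along which they close (so a half turn about z gives the same grasp; the last joint's range is limited). The gripper opens to 85 mm and grips with 20 to 120 N. Pads are 22 mm wide; open, the fingers measure 114 mm over their backs; the gripper's body (76 mm by 85 mm) begins 54 mm behind the grasp point. The pads swing forward as they close: fully open they stand 13 mm farther back than shut.
Start: joints at [-0.139, 0.291, -0.153, 1.127, 0, 1.431], TCP at [0.525, 0, 0.253] pointing down, gripper open.
Joint ranges: [-2.52, 2.52], [-0.91, 1.74], [-1.3, 1.37], [-1.96, 2.02], [-1.52, 1.47], [-3.14, 3.14]. Speed limits (rad/s): [2.22, 2.22, 2.79, 3.14, 3.14, 3.14].

## Interface

Orientations are given as [roll, pitch, yaw] about the fixed x, y, z axes, in that order (R = Rz(yaw) Ry(pitch) Rx(roll)).
In Python, from workcell import status, imaging, manip gives the robot as it stands.
- The arm moves only by the tool servo_tool, never from a script. Its argument "targets" is one flat list of numbers, 7 for each row, row after row: the shift along the tool's x, y, z in m, then the turn, a rotation vector about the tool's x, y, z in rad, then the opening, from -1 (shut) to 1 (fully open). In form: [tx, ty, tz, wx, wy, wz, claw, tx, ty, tz, wx, wy, wz, claw, ...]. A call has 1 to 5 rows; each row is the pose to reach, as a shift and turn from the pose commanded when the call began, along the tool's axes at that moment; what a row does not reach only later rows make up. A row lasts 1/12 s, in which the tool goes at most 41.7 mm and 7.16 degrees, less where a joint would pass 70% of its speed; a pose out of reach is approached as far as the arm can. A call with a gripper value outside its range is refused whole. The fingers move at their own pace and stop on an object; the grip force is fixed at half the most. Time passes only in rows, so rows that repeat a pose let the fingers close. It gives the time, the measured TCP pose, the force, the opening and the grip force at its end, in the units of the state.
- status.sense(): the state, without advancing time (a new reading comes with each control period).
- imaging.camera(name): name is "scene" or "side" or "wrist"; returns a dict with "color" (420x560x3 uint8, red, green, blue), "z_map" (420x560 float32, m along the optical axis (not along the pixel's ray), 0 where there is no reading), "K" (3x3 intrinsics, pixels), "R" (3x3) and "t" (3): a world point X has camera coordinates R X + t; the wrist camera has in their place "hand_eye" (4x4, takes a point from camera to tool coordinates, whose origin is the TCP and whose axes are the flange's). Camera axes: x right, y down, z forward; pixel columns grow to the right and rows downward; lengths in m; the calibration is good to about 2 mm. A picture is of the moment at which its call begins: read the wrist's pose just before it.
- manip.sign_off(): hands the job in; it is judged then, once.
The state is a dict: "time": time; "qpos": joint angles; "qvel": joint speeds; "tau": joint torques, N m; "tool_pos": TCP position; "orientation": TCP orientation; "wrist_force": force on the tool from outside, world axes, zero at the start; "ft_torque": the same for the moment, N m; "opening": finger opening in m; "finger_force": force on a finger pad.
Only numpy, scipy, OpenCV 4.12 (cv2) and the standard library are available. Lean on these libraries where they do the work, as an engineer would, in place of code of your own. Each camera call takes 0.05 s, during which the arm holds its last target. There are 200 camera calls.

## Working session

There is one attempt and no reset: what is moved stays moved. The work goes in short steps, Python scripts to look and compute and a tool call to move; the robot and the scene stay as the last step left them, time stands still between calls to the robot, and variables do not carry over. Pictures are saved under pics/ and viewed, at most 10 in all, crops included, and the job is handed in when it is done.

Besides the shell and the picture viewer there is one more tool, called after "Call:" by a JSON object that holds its "op" and its "data", one argument or row to a line. servo_tool: Moves the arm, as the interface text tells. Its arguments: {"type":"object","properties":{"targets":{"type":"array","items":{"type":"number"}}},"required":["targets"]}

```bash
mkdir -p pics; cat > h.py <<'E'
from workcell import status, imaging, manip
import numpy as np, cv2
def pts(c):
    z=c["z_map"]; v,u=np.mgrid[:z.shape[0],:z.shape[1]]; K=c["K"]
    P=np.stack([(u-K[0,2])/K[0,0]*z,(v-K[1,2])/K[1,1]*z,z],-1)
    return (P-c["t"])@c["R"]
E
python3 - <<'E'
from h import *
s=status.sense(); print({k:np.round(v,3) for k,v in s.items()})
for n in("scene","side"):
    c=imaging.camera(n); np.savez("pics/%s0.npz"%n,**c); cv2.imwrite("pics/%s0.png"%n,c["color"][...,::-1])
    print(n, np.round(-c["R"].T@c["t"],3))
E
```

```text
{'time': np.float64(0.0), 'qpos': array([-0.139,  0.291, -0.154,  1.127, -0.   ,  1.431]), 'qvel': array([-0.001, -0.001,  0.   , -0.   ,  0.001, -0.002]), 'tau': array([-3.0000e-03, -5.3715e+01,  3.3136e+01,  1.6000e-02, -0.0000e+00,
        0.0000e+00]), 'tool_pos': array([0.525, 0.   , 0.253]), 'orientation': array([-3.14 , -0.   ,  1.571]), 'wrist_force': array([ 0.023, -0.319, -0.08 ]), 'ft_torque': array([-0.012, -0.025, -0.024]), 'finger_force': np.float64(0.0), 'opening': np.float64(0.086)}
scene [ 1.187 -0.618  1.056]
side [ 0.139 -0.904  0.872]
```

View pics/scene0.png

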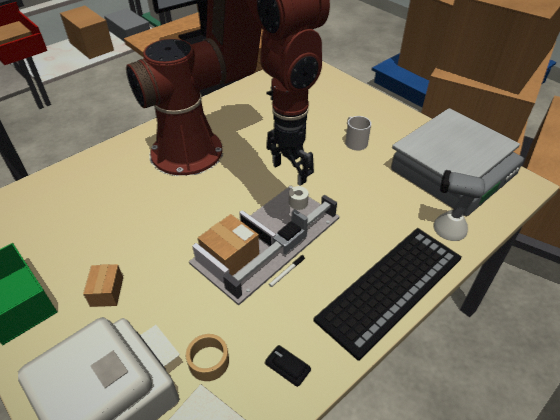

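View pics/side0.png

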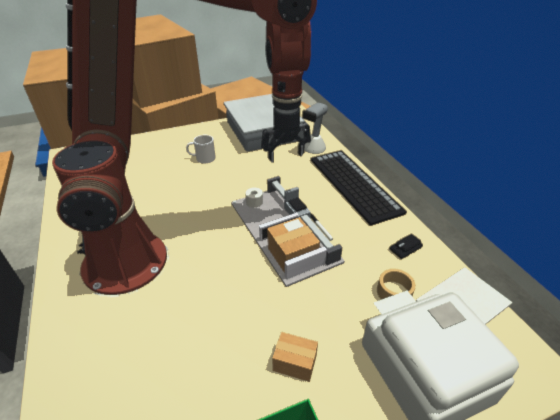

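The scene view shows the clamp around (265,240), with the black pad near (290,232), the push plate near (297,220) and the end stop near (330,207). In the side view the clamp is around (290,230). I'll crop in and measure.

```bash
python3 - <<'E'
from h import *
a=[]
for n,(u,v,w,h) in dict(scene=(180,170,170,130),side=(225,165,125,125)).items():
    c=dict(np.load(f"pics/{n}0.npz")); P=pts(c)
    a.append(cv2.resize(c["color"][v:v+h,u:u+w,::-1],(400,400*h//w if n=="scene" else 306),interpolation=cv2.INTER_CUBIC))
    cv2.imwrite(f"pics/{n}crop.png",cv2.resize(c["color"][v:v+h,u:u+w,::-1],None,fx=4,fy=4,interpolation=cv2.INTER_CUBIC))
    # deck: z 8..16 mm
    Q=P[v:v+h,u:u+w]; col=c["color"][v:v+h,u:u+w].astype(int)
    sat=col.max(-1)-col.min(-1)
    m=(abs(Q[...,2]-.012)<.005)&(sat<40)
    m=cv2.morphologyEx(m.astype(np.uint8),cv2.MORPH_OPEN,np.ones((2,2)))>0
    pr=cv2.minAreaRect((Q[m][:,:2]*1000).astype(np.float32)); print(n,"deck",m.sum(),pr)
    for lo,hi in((.074,.083),(.10,.112)):
        k=(Q[...,2]>lo)&(Q[...,2]<hi)&(sat<40)
        print(lo,k.sum(),np.round(np.median(Q[k],0),3), np.round(Q[k].min(0),3),np.round(Q[k].max(0),3))
E
```

```text
scene deck 3106 ((728.1339721679688, -182.58782958984375), (456.92266845703125, 1226.3271484375), 60.69152069091797)
0.074 394 [ 0.544 -0.047  0.077] [ 0.428 -0.258  0.074] [0.581 0.019 0.083]
0.1 87 [0.552 0.01  0.106] [ 0.478 -0.155  0.1  ] [0.578 0.022 0.112]
side deck 2099 ((480.02642822265625, -340.90728759765625), (1249.4888916015625, 412.98138427734375), 77.08657836914062)
0.074 422 [ 0.524 -0.147  0.077] [ 0.409 -0.256  0.074] [0.577 0.021 0.083]
0.1 79 [0.542 0.01  0.106] [ 0.469 -0.157  0.1  ] [0.575 0.024 0.112]
```

View pics/scenecrop.png

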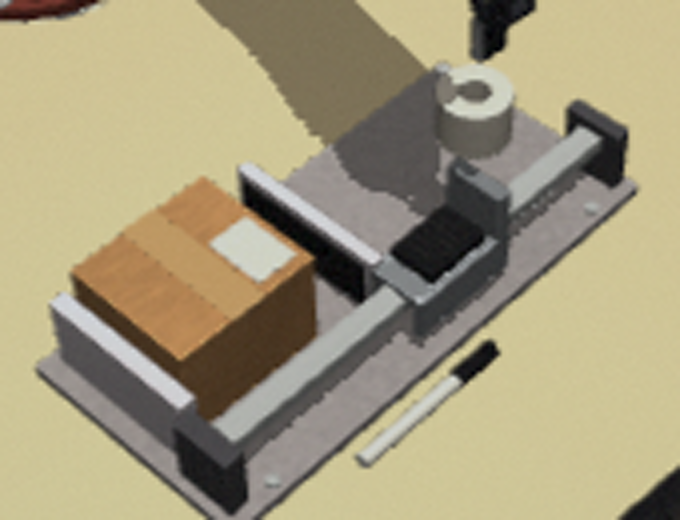

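The crop shows the pad at crop (438,243), i.e. scene (289,231). The push plate top is at crop (480,180), the end stop at (597,140), and the bar runs between two dark end blocks. Next I'll get the yaw from the bar and measure the pad in both views.

```bash
python3 - <<'E'
from h import *
for n,(u,v,w,h) in dict(scene=(180,170,170,130),side=(225,165,125,125)).items():
    c=dict(np.load(f"pics/{n}0.npz")); Q=pts(c)[v:v+h,u:u+w]; col=c["color"][v:v+h,u:u+w].astype(int)
    sat=col.max(-1)-col.min(-1); br=col.max(-1); z=Q[...,2]
    near=(Q[...,0]>.45)&(Q[...,0]<.62)&(Q[...,1]>-.3)&(Q[...,1]<.2)
    def big(m):
        k,l,s,_=cv2.connectedComponentsWithStats(m.astype(np.uint8)); i=1+s[1:,4].argmax(); return l==i
    bar=near&(abs(z-.058)<.003)&(sat<40)&(br>110)
    L=cv2.fitLine(Q[bar][:,:2].astype(np.float32),cv2.DIST_HUBER,0,.001,.001).ravel(); L[:2]*=np.sign(L[1])
    yaw=np.arctan2(-L[0],L[1]); e=np.array([L[0],L[1]]); f=np.array([e[1],-e[0]])
    print(n,"bar",bar.sum(),"yaw",yaw,"pt",L[2:])
    for nm,m in dict(pad=big(near&(z>.066)&(z<.083)&(br<45)),push=big(near&(z>.103)&(z<.112)&(Q[...,1]>-.04)&(br<200))).items():
        q=Q[m]; a=q[:,:2]@e; b=q[:,:2]@f
        ca,cb=[(np.percentile(t,2)+np.percentile(t,98))/2 for t in(a,b)]
        print(nm,m.sum(),"z",np.round(np.median(q[:,2]),4),"along",np.round(np.percentile(a,[2,98]),4),"across",np.round(np.percentile(b,[2,98]),4),"ctr",np.round(ca*e+cb*f,4))
    st=near&(z>.0655)&(z<.071)&(br<90)&(Q[...,1]>.08); q=Q[st]
    if len(q): print("stop top along",np.round(np.percentile(q[:,:2]@e,[2,98]),4),"across",np.round(np.percentile(q[:,:2]@f,[2,98]),4),len(q))
    print("bar across",(L[2:]@f))
E
```

```text
scene bar 507 yaw 0.10234125 pt [ 0.56536144 -0.14291853]
pad 242 z 0.0763 along [-0.112  -0.0566] across [0.5331 0.5708] ctr [ 0.5577 -0.0275]
push 70 z 0.1068 along [-0.0519 -0.0368] across [0.5299 0.5758] ctr [0.5545 0.0123]
stop top along [0.0813 0.0943] across [0.5331 0.5762] 33
bar across 0.5478024
side bar 383 yaw 0.15734501 pt [ 0.55096847 -0.06639438]
pad 90 z 0.0784 along [-0.1395 -0.092 ] across [0.5244 0.5568] ctr [ 0.5521 -0.0296]
push 51 z 0.1076 along [-0.0811 -0.0648] across [0.523  0.5686] ctr [0.5505 0.0135]
stop top along [0.0529 0.0585] across [0.5318 0.5681] 9
bar across 0.5337585
```

Both views agree:

| Item | Measured |
|---|---|
| Pad centre | about (0.556, −0.028) |
| Pad height | z about 0.077 (given 0.078) |
| Pad to push plate | 40 mm apart (expected 41) |
| Yaw | about 0.10 |
| Remaining travel | about 118 mm |

The plan is to shut the fingers, align them to the bar, and come down about 14 mm to +y of the pad's centre.

Call:
{"op": "servo_tool", "data": {
  "targets": [-0.014,0.03,0.03,0,0,-0.1,-1,-0.014,0.03,0.06,0,0,-0.1,-1,-0.014,0.03,0.09,0,0,-0.1,-1,-0.014,0.03,0.1,0,0,-0.1,-1,-0.014,0.03,0.1,0,0,-0.1,-1]
}}

```text
time: 0.52
tool_pos: [0.5528, -0.0137, 0.1507]
orientation: [-3.136, -0.001, 1.671]
wrist_force: [-0.5, 0.3, 0.3]
opening: 0.0254
finger_force: 0.0
```

Call:
{"op": "servo_tool", "data": {
  "targets": [0,0,0,0,0,0,-1,0,0,0,0,0,0,-1,0,0,0,0,0,0,-1]
}}

```text
time: 0.77
tool_pos: [0.5561, -0.0141, 0.1552]
orientation: [3.139, 0.001, 1.671]
wrist_force: [-0.3, -1.1, -0.2]
opening: 0.0002
finger_force: 0.0
```

```bash
python3 - <<'E'
from h import *
s=status.sense(); print(s["tool_pos"],s["opening"])
c=imaging.camera("side"); a=imaging.camera("scene"); 
f=lambda c,u,v:cv2.resize(c["color"][v:v+100,u:u+100,::-1],(400,400),interpolation=cv2.INTER_CUBIC)
cv2.imwrite("pics/b.png",np.hstack([f(a,240,140),f(c,230,150)]))
p=s["tool_pos"].copy() if hasattr(s["tool_pos"],"copy") else np.array(s["tool_pos"])
for n,cc in(("scene",a),("side",c)):
    x=cc["K"]@(cc["R"]@(np.array(p)-[0,0,.022])+cc["t"]); print(n,x[:2]/x[2])
E
```

```text
[ 0.55611664 -0.01405487  0.15522459] 0.00022430575282730275
scene [292.79663123 212.85231242]
side [296.19576322 187.66648287]
```

View pics/b.png

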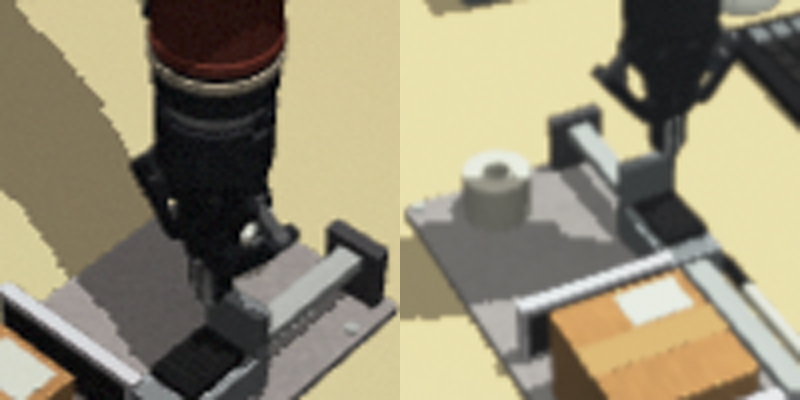

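The pictures show the shut tips at about scene (292,215) and side (297,187), which is where I predicted, just above the pad next to the push plate. Lowering to just above the pad, then pressing.

Call:
{"op": "servo_tool", "data": {
  "targets": [0,0,0.025,0,0,0,-1,0,0,0.045,0,0,0,-1,0,0,0.05,0,0,0,-1,0,0,0.05,0,0,0,-1,0,0,0.05,0,0,0,-1]
}}

```text
time: 1.28
tool_pos: [0.5554, -0.014, 0.1042]
orientation: [3.141, 0.0, 1.671]
wrist_force: [-0.2, 0.9, 1.6]
opening: -0.0003
finger_force: 0.0
```

Call:
{"op": "servo_tool", "data": {
  "targets": [0,0,0.003,0,0,0,-1,0,0,0.006,0,0,0,-1,0,0,0.008,0,0,0,-1,0,0,0.01,0,0,0,-1,0,0,0.01,0,0,0,-1]
}}

```text
time: 1.7
tool_pos: [0.556, -0.0141, 0.0937]
orientation: [3.14, 0.0, 1.671]
wrist_force: [2.8, -0.4, 4.4]
opening: -0.0003
finger_force: 2.3
```

Call:
{"op": "servo_tool", "data": {
  "targets": [0,0,0.002,0,0,0,-1,0,0,0.003,0,0,0,-1,0,0,0.004,0,0,0,-1,0,0,0.004,0,0,0,-1]
}}

```text
time: 2.03
tool_pos: [0.5562, -0.0141, 0.0907]
orientation: [3.139, 0.001, 1.671]
wrist_force: [-0.2, 0.6, 15.5]
opening: 0.0002
finger_force: 7.5
```

The pad is on its hard stop: tip at z 0.0687, 15.5 N. Now pushing along the bar.

Call:
{"op": "servo_tool", "data": {
  "targets": [0.004,0,0,0,0,0,-1,0.008,0,0,0,0,0,-1,0.012,0,0,0,0,0,-1,0.016,0,0,0,0,0,-1,0.02,0,0,0,0,0,-1]
}}

```text
time: 2.45
tool_pos: [0.5544, 0.0053, 0.0908]
orientation: [3.139, 0.002, 1.67]
wrist_force: [0.6, -2.5, 13.2]
opening: -0.0002
finger_force: 6.8
```

Call:
{"op": "servo_tool", "data": {
  "targets": [0.006,0,0,0,0,0,-1,0.012,0,0,0,0,0,-1,0.018,0,0,0,0,0,-1,0.024,0,0,0,0,0,-1,0.03,0,0,0,0,0,-1]
}}

```text
time: 2.87
tool_pos: [0.5516, 0.0352, 0.0908]
orientation: [3.138, 0.002, 1.67]
wrist_force: [0.6, -2.6, 12.6]
opening: 0.0004
finger_force: 6.6
```

Call:
{"op": "servo_tool", "data": {
  "targets": [0.006,0,0,0,0,0,-1,0.012,0,0,0,0,0,-1,0.018,0,0,0,0,0,-1,0.024,0,0,0,0,0,-1,0.03,0,0,0,0,0,-1]
}}

```text
time: 3.28
tool_pos: [0.5487, 0.0652, 0.0908]
orientation: [3.138, 0.002, 1.67]
wrist_force: [1.9, -3.1, 12.9]
opening: -0.0
finger_force: 6.4
```

Call:
{"op": "servo_tool", "data": {
  "targets": [0.005,0,0,0,0,0,-1,0.01,0,0,0,0,0,-1,0.015,0,0,0,0,0,-1,0.02,0,0,0,0,0,-1,0.025,0,0,0,0,0,-1]
}}

```text
time: 3.7
tool_pos: [0.5464, 0.0901, 0.0908]
orientation: [3.138, 0.002, 1.67]
wrist_force: [2.6, -2.5, 12.5]
opening: 0.0004
finger_force: 6.3
```

Call:
{"op": "servo_tool", "data": {
  "targets": [0.002,0,0,0,0,0,-1,0.004,0,0,0,0,0,-1,0.006,0,0,0,0,0,-1,0.008,0,0,0,0,0,-1,0.01,0,0,0,0,0,-1]
}}

```text
time: 4.12
tool_pos: [0.5454, 0.1, 0.0908]
orientation: [3.138, 0.001, 1.67]
wrist_force: [3.9, -2.4, 11.9]
opening: -0.0
finger_force: 6.2
```

Call:
{"op": "servo_tool", "data": {
  "targets": [0.002,0,0,0,0,0,-1,0.004,0,0,0,0,0,-1,0.006,0,0,0,0,0,-1,0.007,0,0,0,0,0,-1,0.008,0,0,0,0,0,-1]
}}

```text
time: 4.53
tool_pos: [0.5446, 0.1069, 0.0908]
orientation: [3.138, 0.004, 1.67]
wrist_force: [2.5, -7.7, 13.3]
opening: 0.0001
finger_force: 6.4
```

Call:
{"op": "servo_tool", "data": {
  "targets": [0.001,0,0,0,0,0,-1,0.002,0,0,0,0,0,-1,0.003,0,0,0,0,0,-1,0.003,0,0,0,0,0,-1]
}}

```text
time: 4.87
tool_pos: [0.544, 0.1097, 0.0907]
orientation: [3.139, 0.004, 1.67]
wrist_force: [1.3, -8.3, 14.2]
opening: -0.0001
finger_force: 6.7
```

```bash
python3 - <<'E'
from h import *
c=imaging.camera("side"); a=imaging.camera("scene"); 
f=lambda c,u,v:cv2.resize(c["color"][v:v+100,u:u+100,::-1],(400,400),interpolation=cv2.INTER_CUBIC)
cv2.imwrite("pics/c.png",np.hstack([f(a,260,140),f(c,230,150)]))
E
```

```text
(no output)
```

View pics/c.png

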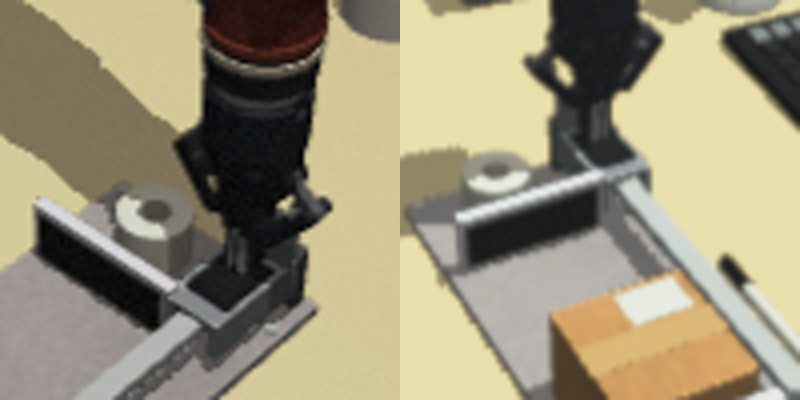

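The carriage now sits against the end stop (scene crop (285,270)), and the tips are slipping along the pad towards the push face. A little further will press on the face itself and confirm the jaw is fully back.

Call:
{"op": "servo_tool", "data": {
  "targets": [0.001,0,0,0,0,0,-1,0.002,0,0,0,0,0,-1,0.003,0,0,0,0,0,-1,0.004,0,0,0,0,0,-1,0.004,0,0,0,0,0,-1]
}}

```text
time: 5.38
tool_pos: [0.5435, 0.1136, 0.0907]
orientation: [3.139, 0.004, 1.67]
wrist_force: [1.2, -8.8, 14.4]
opening: 0.0001
finger_force: 6.9
```

Call:
{"op": "servo_tool", "data": {
  "targets": [0.001,0,0,0,0,0,-1,0.002,0,0,0,0,0,-1,0.003,0,0,0,0,0,-1,0.003,0,0,0,0,0,-1]
}}

```text
time: 5.72
tool_pos: [0.5432, 0.116, 0.0907]
orientation: [3.139, 0.005, 1.669]
wrist_force: [1.3, -11.3, 13.7]
opening: -0.0002
finger_force: 6.9
```

Call:
{"op": "servo_tool", "data": {
  "targets": [0.001,0,0,0,0,0,-1,0.002,0,0,0,0,0,-1,0.002,0,0,0,0,0,-1,0.002,0,0,0,0,0,-1]
}}

```text
time: 6.05
tool_pos: [0.5431, 0.117, 0.0908]
orientation: [3.139, 0.007, 1.668]
wrist_force: [1.0, -18.2, 16.2]
opening: 0.0
finger_force: 12.3
```

The force rose to 18 N with almost no motion, so the tips are firmly on the push face and the jaw is against the stop. Lifting straight up, so the jaw isn't dragged back.

Call:
{"op": "servo_tool", "data": {
  "targets": [0,0,-0.006,0,0,0,-1,0,0,-0.012,0,0,0,-1,-0.001,0,-0.025,0,0,0,-1,-0.002,0,-0.045,0,0,0,-1,-0.002,0,-0.07,0,0,0,-1]
}}

```text
time: 6.47
tool_pos: [0.5398, 0.1176, 0.1582]
orientation: [-3.137, 0.0, 1.67]
wrist_force: [-0.1, -0.5, 0.5]
opening: 0.0002
finger_force: 0.0
```

Call:
{"op": "servo_tool", "data": {
  "targets": [0,0,-0.03,0,0,0,-1,0,0,-0.06,0,0,0,-1,0,0,-0.09,0,0,0,-1,0,0,-0.1,0,0,0,-1,0,0,-0.1,0,0,0,-1]
}}

```text
time: 6.88
tool_pos: [0.5427, 0.1184, 0.2617]
orientation: [3.138, 0.0, 1.671]
wrist_force: [0.3, 1.4, -1.1]
opening: 0.0
finger_force: 0.0
```

```bash
python3 - <<'E'
from h import *
s=status.sense(); print(s["time"],s["tool_pos"],s["wrist_force"])
im=[]
e=np.array([-.0998,.995]); f=np.array([.995,.0998])
for n,o,g in(("scene",(260,150),(180,170,170,130)),("side",(230,150),(225,165,125,125))):
    c=imaging.camera(n); im.append(cv2.resize(c["color"][o[1]:o[1]+100,o[0]:o[0]+100,::-1],(400,400),interpolation=cv2.INTER_CUBIC))
    Q=pts(c); z=Q[...,2]; br=c["color"].max(-1); a=Q[...,:2]@e; b=Q[...,:2]@f
    near=(b>.52)&(b<.59)&(a>-.05)&(a<.13)
    for nm,m in dict(pad=near&(z>.066)&(z<.083)&(br<50)&(a<.065),push=near&(z>.1)&(z<.112),stop=near&(z>.0655)&(z<.071)&(a>.075)).items():
        if m.any(): print(n,nm,m.sum(),"z",np.round(np.median(z[m]),4),"along",np.round(np.percentile(a[m],[2,98]),4))
cv2.imwrite("pics/d.png",np.hstack(im))
E
```

```text
6.8833 [0.54265583 0.11838216 0.26167189] [ 0.25792161  1.38997137 -1.05152186]
scene pad 211 z 0.0762 along [0.0087 0.0621]
scene push 75 z 0.1058 along [0.0684 0.0843]
scene stop 9 z 0.0669 along [0.0786 0.0971]
side pad 103 z 0.0785 along [0.0099 0.061 ]
side push 59 z 0.1071 along [0.0712 0.087 ]
side stop 8 z 0.0674 along [0.0757 0.1014]
```

View pics/d.png

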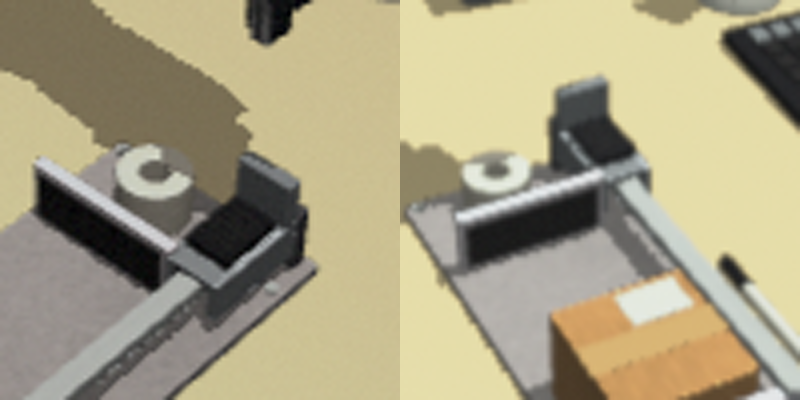

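The pad is back up (z about 0.077) and the push plate's back (along 0.084) is at the stop (0.081). The plate moved 121 mm, against about 118 mm measured. Carton, roll and marker haven't moved, and the hand is clear.

```bash
python3 -c "
from h import *
print(manip.sign_off())"
```

```text
the job is handed in; nothing more can be done
None
```

The clamp is open and handed in: the jaw is fully back against its end stop, the release pad has sprung up, the hand is clear, and the carton, label roll and marker look unmoved (about 7 s of the 29 s used).

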